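# Vent the solvent vessel and acknowledge its alarm

### The arm

A 7-joint arm with a two-finger parallel gripper is mounted at the origin on the work surface. World frame = base frame: x ahead of the robot, y to its left, z up, the work surface at z = 0. Lengths are in mm, angles in rad, forces in N, time in s.
With the tool pointing down it reaches from about 425 to 825 mm from the base axis. Payload 3.6 kg.
Tool frame: the origin (TCP) lies on the centre line of the jaws, within the pads' length; the fingertips stand 14 mm ahead of it and the grasp point (between the pads) lies 5 mm behind it; x points along the fingers, z is the direction in which the jaws open and shut, and the axes are right-handed (so a half turn about x gives the same grasp; the last joint's range is limited). The gripper opens to 93 mm and grips with 3 to 60 N. Pads are 15 mm wide; open, the fingers measure 128 mm over their backs; the gripper's body (75 mm by 188 mm) begins 65 mm behind the grasp point.
Start: joints at [1.224, 0.615, -0.013, 1.423, 0.008, 1.103, -0.04], TCP at [204.356, -617.01, 232.64] pointing down, gripper open.
Joint ranges: [-3.12, 3.12], [-0.3, 2.06], [-1.34, 1.32], [0.26, 2.42], [-1.36, 4.5], [0.01, 1.98], [-2.84, 2.84]. Speed limits (rad/s): [2.79, 2.79, 3.14, 3.14, 3.14, 3.14, 3.14].

### API

Orientations are given as a unit quaternion [x, y, z, w].
In Python, from plant import r gives the robot as it stands.
- The arm moves only by the tool apply_moves, never from a script. Its argument "series" is a list of rows, each an object of numbers: "x", "y", "z": the shift along the world's x, y, z in m; "rx", "ry", "rz": the turn, a rotation vector about the world's x, y, z in degrees. A call has 1 to 20 rows; each row shifts and turns the commanded pose from where the row before left it; what a row does not reach is not made up. A row lasts 1/10 s, in which the tool goes at most 50 mm and 8.59 degrees, less where a joint would pass 70% of its speed; a pose out of reach is approached as far as the arm can. A call with a gripper value outside its range is refused whole. "hand" is the opening in per cent of the stroke, from 0 (shut) to 100 (fully open), set as the call begins (left out, the last holds). The fingers move at their own pace and stop on an object; "grip_force" is the grip in N (left out, the last holds). Time passes only in rows, so rows that do not move let the fingers close. It gives the time, the measured TCP pose, the force and the opening at its end, in the units of the state.
- r.get_obs(): the state, without advancing time (a new reading comes with each control period).
- r.read_camera(name): name is "scene" or "side" or "wrist"; returns (picture, depth): 400x640x3 uint8, red, green, blue; 400x640 float32, mm along the optical axis (not along the pixel's ray), 0 where there is no reading.
- r.get_calibration(name): a dict with "fx", "fy", "cx", "cy" (pixels), "xyz" and "rotation" of the camera in the world; the wrist camera has in their place "tool_from_camera" (4x4, takes a point from camera to tool coordinates, whose origin is the TCP and whose axes are the tool frame's). Camera axes: x right, y down, z forward; pixel columns grow to the right and rows downward; lengths in mm; the calibration is good to about 2 mm. A picture is of the moment at which its call begins: read the wrist's pose just before it. get_calibration takes no time and is no camera call.
- r.hand_in(): hands the job in, once; it reports no verdict.
Trained networks look in the newest picture that a camera, given by its name, has taken for a name from the list of things; names that differ only in an ending like _2 or _b are one class to them, and where a whole thing is asked for, a point or a joint stands for the part that bears it (a point fixed in the world has none). Each returns a list of dicts, best first, with "score" (0 to 1); they miss things now and then, are a little off and sometimes report something else, mostly with a low value. They report only what shows in the picture. A call takes as long as a camera call.
- r.look_for(camera, label): "extent" ([centre column, centre row, width, height] as shares, 0 to 1, of the picture: columns of its width, rows of its height, round what is visible of it).
The state is a dict: "clock": time; "joints": joint angles; "qvel": joint speeds; "effort": joint torques, N m; "position": TCP position; "tcp_rot": TCP orientation; "contact_force": force on the tool from outside, world axes, zero at the start; "torque": the same for the moment, N m; "width": finger opening in mm.
Only numpy, scipy, OpenCV 4.12 (cv2) and the standard library are available. Lean on these libraries where they do the work, as an engineer would, in place of code of your own. Each camera call takes 0.05 s, during which the arm holds its last target. There are 200 camera calls.

### The job

The solvent vessel's pressure alarm has tripped. With the fingertips, gently press the vessel's green vent plunger most of the way down, keep it down for about two seconds and let it spring back; then press the white acknowledge key on the grey alarm box, let it come up and draw the hand away. Touch none of the other valves, keys or glassware, and do not pick up or shift anything on the bench.

Things in the scene. Friction and masses are not known exactly. Their poses are not given: they have to be found in the camera images.
- vessel: Fixed vessel: yellow resin collars (250 mm across at the foot, 212 above), flat steel lid 96 mm above the table. Origin: centre of its underside. Three sprung valves on the lid at local x = 45 mm, y = -56, 0, 56 mm; which colour stands where changes. A glass cup (54 mm across, top at z = 169 mm) and a capped glass tube (37 mm across, top at 174 mm) stand at local x = -50 mm, y = -40 and 45 mm.
- green_valve: Housing of the green-capped valve (the VENT valve): steel barrel 30 mm across, 16 mm tall; origin: centre of its underside on the lid. It carries the plunger.
- green_valve_top (a point): Centre of the top face of the green plunger cap (24 mm across), 139 mm above the table when up; it moves with the cap. z up.
- green_plunger (a joint): Travel of this plunger in m: 0 up, 0.010 fully down (pushed straight down). Spring: about 1.4 N to start, 4.1 N at 6 mm, 6 N at the bottom; it springs up by itself.
- blue_valve: Housing of the blue-capped valve (gas inlet valve, to be left alone): steel barrel 30 mm across, 16 mm tall; origin: centre of its underside on the lid. It carries the plunger. The blue plunger cap (24 mm across) tops out 43 mm above this origin, like the green one.
- blue_plunger (a joint): Travel of this plunger in m: 0 up, 0.010 fully down (pushed straight down). Spring: about 1.4 N to start, 4.1 N at 6 mm, 6 N at the bottom; it springs up by itself.
- red_valve: Housing of the red-capped valve (drain valve, to be left alone): steel barrel 30 mm across, 16 mm tall; origin: centre of its underside on the lid. It carries the plunger. The red plunger cap (24 mm across) tops out 43 mm above this origin, like the green one.
- red_plunger (a joint): Travel of this plunger in m: 0 up, 0.010 fully down (pushed straight down). Spring: about 1.4 N to start, 4.1 N at 6 mm, 6 N at the bottom; it springs up by itself.
- alarm_box: Fixed grey pressure-alarm box, 100 x 180 x 50 mm (x, y, z) with a black top plate; origin: centre of its underside. Three round keys in a row along its local y at -56, 0 and +56 mm; which colour stands where changes.
- white_key_base: Steel collar of the white key (the ACKNOWLEDGE key), 34 mm across, 6 mm tall, on top of the box; origin: centre of its underside. It carries the key.
- white_key_top (a point): Centre of the top face of the white key (26 mm across), 66 mm above the table when up; it moves with the key. z up.
- white_key (a joint): Travel of this key in m: 0 up, 0.006 fully down (pushed straight down). Spring: about 1.2 N to start, 3 N at 3 mm, 4.8 N at the bottom; it springs up by itself.
- yellow_key_base: Steel collar of the yellow key (siren-test key, to be left alone), 34 mm across, 6 mm tall, on top of the box; origin: centre of its underside. It carries the key. The yellow key (26 mm across) tops out 16 mm above this origin.
- yellow_key (a joint): Travel of this key in m: 0 up, 0.006 fully down (pushed straight down). Spring: about 1.2 N to start, 3 N at 3 mm, 4.8 N at the bottom; it springs up by itself.
- red_key_base: Steel collar of the red key (emergency-stop key, to be left alone), 34 mm across, 6 mm tall, on top of the box; origin: centre of its underside. It carries the key. The red key (26 mm across) tops out 16 mm above this origin.
- red_key (a joint): Travel of this key in m: 0 up, 0.006 fully down (pushed straight down). Spring: about 1.2 N to start, 3 N at 3 mm, 4.8 N at the bottom; it springs up by itself.
- beaker: Loose bystander: clear glass beaker, open, 68 mm across and 85 mm tall. Origin: on the table under its middle. Leave it where it is.
- amber_bottle: Loose bystander: brown glass bottle, black cap, 60 mm across, 130 mm tall. Origin: on the table under its middle. Leave it where it is.
- sample_vial: Loose bystander: small clear vial, blue cap, 26 mm across, 50 mm tall. Origin: on the table under its middle. Leave it where it is.
- sample_jar: Loose bystander: clear jar, white cap, 48 mm across, 60 mm tall. Origin: on the table under its middle. Leave it where it is.
- dish: Loose bystander: white ceramic dish, 80 mm across, 22 mm tall. Origin: on the table under its middle. Leave it where it is.
- spatula: Loose bystander: blue-handled spatula lying flat, 170 mm long along its x. Leave it where it is.

How it is judged (in metres and radians):
On the way, in this order (a step that is already met when the one before it is completed fails the run):
1. the fingers hold the green vent plunger at least 6 mm down for 1.5 s (value of joint green_plunger above 0.006 m and contact force between the fingers and green_valve above 0.5 N), for 1.5 s.
2. the green plunger is let go and back up (value of joint green_plunger below 0.001 m and contact force between the fingers and green_valve below 0.2 N), for 0.1 s.
3. the fingers press the white key at least 3 mm down (value of joint white_key above 0.003 m and contact force between the fingers and white_key_base above 0.5 N), for 0.1 s.
At the end, for the whole second after the job is handed in: all plungers and keys are up (within 1 mm), every loose thing is upright, at rest and within 12 mm of where it stood (value of joint each of green_plunger, blue_plunger, red_plunger, white_key, yellow_key, red_key below 0.001 m and distance of each of beaker, amber_bottle, sample_vial, sample_jar, dish, spatula from where it was at the start of the episode below 0.012 m and angle between each of beaker, amber_bottle, sample_vial, sample_jar, dish, spatula's own z axis and vertical below 0.2 rad and linear speed of each of beaker, amber_bottle, sample_vial, sample_jar, dish, spatula below 0.02 m/s); the robot touches nothing.
It fails at once if the blue or red valve, or the yellow or red key, is touched with more than 1.2 N (contact force between any of the arm, the fingers and blue_valve above 1.2 N or contact force between any of the arm, the fingers and red_valve above 1.2 N or contact force between any of the arm, the fingers and yellow_key_base above 1.2 N or contact force between any of the arm, the fingers and red_key_base above 1.2 N).
It fails at once if the green valve or the white key is pressed with more than 30 N (contact force between any of the arm, the fingers and green_valve above 30 N or contact force between any of the arm, the fingers and white_key_base above 30 N).
It fails at once if the vessel or its glassware is pushed with more than 3 N (contact force between any of the arm, the fingers and vessel above 3 N).
It fails at once if the alarm box's case is pushed with more than 10 N (contact force between any of the arm, the fingers and alarm_box above 10 N).
It fails at once if a loose thing on the bench is shifted or lifted by more than 12 mm (distance of any of beaker, amber_bottle, sample_vial, sample_jar, dish, spatula from where it was at the start of the episode above 0.012 m).
It also fails if it takes over 42 s, if anything falls off the work surface, if the arm or the gripper's body presses on something with over 40 N, if the wrist force passes 120 N, or if a joint passes its speed limit or range.

## Working session

There is one attempt and no reset: what is moved stays moved. The work goes in short steps, Python scripts to look and compute and a tool call to move; the robot and the scene stay as the last step left them, time stands still between calls to the robot, and variables do not carry over. Pictures are saved under pics/ and viewed, about 8 in all and at most 12, crops included, and the job is handed in when it is done.

Besides the shell and the picture viewer there is one more tool, called after ">>>" by a JSON object that holds its "method" and its "body", one argument or row to a line. apply_moves: Moves the arm, as the interface text tells. Its arguments: {"type":"object","properties":{"series":{"type":"array"},"hand":{"type":"number"},"grip_force":{"type":"number"}},"required":["series"]}

```bash
mkdir -p pics; cat > h.py <<'E'
import numpy as np, cv2
from plant import r
from scipy.spatial.transform import Rotation as R
def rot(c):
    a=np.array(c["rotation"],float)
    return a if a.shape==(3,3) else R.from_quat(a).as_matrix()
def cloud(name):
    o=r.get_obs(); p,d=r.read_camera(name); c=r.get_calibration(name)
    v,u=np.mgrid[:400,:640]
    P=np.stack([(u-c["cx"])/c["fx"]*d,(v-c["cy"])/c["fy"]*d,d],-1)
    if "xyz" in c: W=P@rot(c).T+np.array(c["xyz"])
    else:
        T=np.array(c["tool_from_camera"]); W=P@T[:3,:3].T+T[:3,3]
        W=W@R.from_quat(o["tcp_rot"]).as_matrix().T+np.array(o["position"])
    return p,d,W
def save(n,p): cv2.imwrite(f"pics/{n}.png",p[...,::-1])
E
python3 - <<'E'
from h import *
o=r.get_obs();print(o)
print(R.from_quat(o["tcp_rot"]).as_matrix().round(3))
for n in("scene","side"):
    p,d,W=cloud(n);save(n,p);print(n,r.get_calibration(n))
    for l in("green_valve","blue_valve","red_valve","white_key_base","yellow_key_base","red_key_base","alarm_box","vessel"):
        for q in r.look_for(n,l)[:2]:
            e=q["extent"];u,v=int(e[0]*640),int(e[1]*400)
            print(l,round(q["score"],2),u,v,int(e[2]*640),int(e[3]*400),W[v,u].round())
E
python3 - <<'E'
import cv2,numpy as np
a=cv2.imread('pics/scene.png');b=cv2.imread('pics/side.png')
E
```

```text
{'clock': 0.0, 'joints': array([ 1.22448629,  0.61592001, -0.01261949,  1.4248857 ,  0.0080985 ,
        1.10341907, -0.04043351]), 'qvel': array([ 0.00095334,  0.00052224,  0.00176814,  0.00093743, -0.0004609 ,
       -0.0020342 ,  0.00019789]), 'effort': array([-8.93657602e-05, -4.58937836e+01,  2.08727801e-01, -1.65746427e+01,
       -6.11485611e-02,  2.04674253e-02,  2.51487681e-04]), 'position': array([ 204.12269455, -616.31630222,  231.48500522]), 'tcp_rot': array([ 0.41452318,  0.57398731, -0.41347416,  0.57249299]), 'contact_force': array([ 0.23759365, -0.20237334, -0.01861251]), 'torque': array([-0.03944076, -0.02323008, -0.0326666 ]), 'width': 92.75163000186349}
[[-0.001  0.949  0.314]
 [ 0.002  0.314 -0.949]
 [-1.    -0.    -0.003]]
scene {'fx': 506.32277551473544, 'fy': 506.32277551473544, 'cx': 305.3639706079687, 'cy': 196.95412293998868, 'xyz': array([1442.8414256 , -416.3978017 , 1234.20272899]), 'rotation': array([ 0.79338286,  0.50023919, -0.18842268, -0.29120661])}
green_valve 0.59 260 201 9 16 [ 529. -138.  114.]
blue_valve 0.54 407 219 23 39 [755. 222.  91.]
red_v
[... 340 characters left out ...]
391.6641891723355, 'fy': 391.6641891723355, 'cx': 321.4037254325052, 'cy': 199.17457633114242, 'xyz': array([284.06164458, 628.7766381 , 982.63104445]), 'rotation': array([-0.19694255,  0.92511714, -0.31716304,  0.06913404])}
blue_valve 0.62 364 150 10 9 [ 513. -193.  139.]
blue_valve 0.59 360 153 11 14 [ 522. -183.  133.]
red_valve 0.44 367 143 8 15 [ 522. -250.  115.]
white_key_base 0.59 320 246 12 12 [515. 128.  67.]
yellow_key_base 0.4 324 247 7 10 [504. 126.  66.]
red_key_base 0.68 331 231 11 11 [506.  73.  70.]
alarm_box 0.7 331 233 8 10 [505.  77.  67.]
alarm_box 0.64 318 254 57 65 [513. 145.  53.]
vessel 0.83 373 175 79 81 [ 463. -146.   98.]
vessel 0.56 310 263 13 7 [518. 185.  65.]
```

View pics/scene.png

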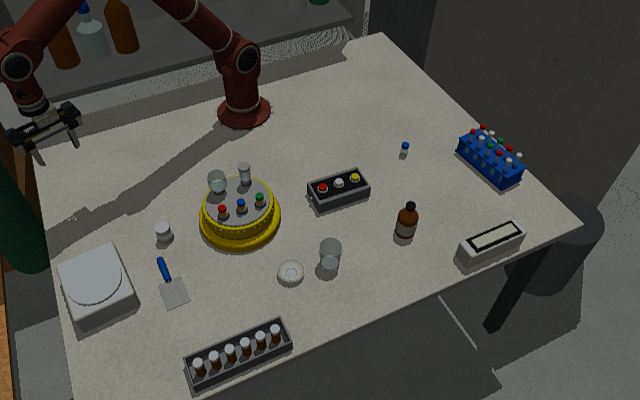

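View pics/side.png

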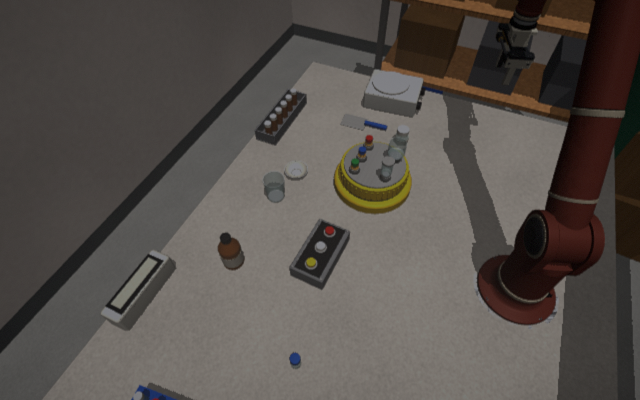

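The scene shows the vessel with red, blue and green caps at about (222,209), (241,203) and (259,197). The alarm box keys, red, white and yellow, are at about (322,187), (339,182) and (355,177). The side view agrees: green (354,165), white (320,247). Next I measure the caps by colour and height.

```bash
python3 - <<'E'
from h import *
for n in("scene","side"):
    p,d,W=cloud(n)
    hsv=cv2.cvtColor(p,cv2.COLOR_RGB2HSV);H,S,V=[hsv[...,i].astype(int) for i in range(3)]
    X,Y,Z=W[...,0],W[...,1],W[...,2]
    ves=(abs(X-500)<110)&(abs(Y+190)<110)&(Z>122)
    box=(abs(X-515)<80)&(abs(Y-125)<120)&(Z>58)&(Z<80)
    m={"g":ves&(S>90)&(abs(H-65)<22),"b":ves&(S>90)&(abs(H-112)<15),"r":ves&(S>110)&((H<8)|(H>172)),
       "W":box&(S<60)&(V>120),"Y":box&(S>110)&(abs(H-28)<8),"R":box&(S>110)&((H<8)|(H>172))}
    for k,a in m.items():
        if a.any():
            q=W[a]; zt=np.percentile(q[:,2],95); t=q[q[:,2]>zt-4]
            print(n,k,a.sum(),np.argwhere(a).mean(0).round(),"ztop",zt.round(),"top mid",((t.max(0)+t.min(0))/2).round(),"mean",t.mean(0).round(1),"span",np.ptp(t,0).round())
E
```

```text
scene g 50 [196. 259.] ztop 143.0 top mid [ 530. -139.  142.] mean [ 529.  -139.8  141.9] span [18. 18.  5.]
scene b 57 [202. 241.] ztop 143.0 top mid [ 526. -195.  142.] mean [ 526.8 -195.2  141.5] span [20. 19.  5.]
scene r 56 [208. 221.] ztop 143.0 top mid [ 526. -250.  141.] mean [ 525.4 -250.6  141.1] span [22. 20.  5.]
scene W 39 [181. 339.] ztop 71.0 top mid [524. 125.  70.] mean [522.6 126.3  69.8] span [19. 19.  5.]
scene Y 46 [176. 355.] ztop 71.0 top mid [525. 182.  70.] mean [524.2 183.6  69.7] span [25. 23.  5.]
scene R 51 [186. 322.] ztop 71.0 top mid [519.  70.  71.] mean [517.   69.8  69.5] span [20. 21.  8.]
side g 42 [162. 355.] ztop 142.0 top mid [ 523. -138.  141.] mean [ 522.  -137.6  140.1] span [18. 20.  6.]
side b 42 [150. 362.] ztop 142.0 top mid [ 519. -194.  140.] mean [ 519.1 -193.3  139.8] span [19. 20.  5.]
side r 46 [139. 369.] ztop 141.0 top mid [ 518. -251.  140.] mean [ 517.6 -250.5  139.1] span [20. 26.  5.]
side W 45 [245. 320.] ztop 68.0 top mid [516. 125.  66.] mean [515.5 124.6  66.8] span [21. 21.  4.]
side Y 68 [262. 311.] ztop 69.0 top mid [517. 181.  68.] mean [517.7 182.3  67.1] span [23. 26.  5.]
side R 58 [230. 329.] ztop 69.0 top mid [513.  70.  67.] mean [513.6  69.6  66.6] span [24. 24.  5.]
```

>>> {"method": "apply_moves", "body": {
  "series": [
    {"z":0.03,"rz":8},
    {"z":0.03,"rz":8},
    {"x":0.03,"y":0.03,"rz":8},
    {"x":0.03,"y":0.03,"rz":8},
    {"x":0.03,"y":0.035,"rz":8},
    {"x":0.03,"y":0.035,"rz":8},
    {"x":0.03,"y":0.035,"rz":8},
    {"x":0.03,"y":0.035,"rz":8},
    {"x":0.02,"y":0.035,"rz":7.7},
    {"x":0.02,"y":0.035},
    {"x":0.02,"y":0.035},
    {"x":0.02,"y":0.035},
    {"x":0.02,"y":0.035},
    {"x":0.015,"y":0.03},
    {"x":0.015,"y":0.03},
    {"x":0.008,"y":0.018},
    {},
    {},
    {}
  ],
  "hand": 0,
  "grip_force": 10
}}

```text
invalid input at $.series[0]: expected keys x, y, z, rx, ry, rz
```

>>> {"method": "apply_moves", "body": {
  "series": [
    {"x":0,"y":0,"z":0.03,"rx":0,"ry":0,"rz":8},
    {"x":0,"y":0,"z":0.03,"rx":0,"ry":0,"rz":8},
    {"x":0.03,"y":0.03,"z":0,"rx":0,"ry":0,"rz":8},
    {"x":0.03,"y":0.03,"z":0,"rx":0,"ry":0,"rz":8},
    {"x":0.03,"y":0.035,"z":0,"rx":0,"ry":0,"rz":8},
    {"x":0.03,"y":0.035,"z":0,"rx":0,"ry":0,"rz":8},
    {"x":0.03,"y":0.035,"z":0,"rx":0,"ry":0,"rz":8},
    {"x":0.03,"y":0.035,"z":0,"rx":0,"ry":0,"rz":8},
    {"x":0.02,"y":0.035,"z":0,"rx":0,"ry":0,"rz":7.7},
    {"x":0.02,"y":0.035,"z":0,"rx":0,"ry":0,"rz":0},
    {"x":0.02,"y":0.035,"z":0,"rx":0,"ry":0,"rz":0},
    {"x":0.02,"y":0.035,"z":0,"rx":0,"ry":0,"rz":0},
    {"x":0.02,"y":0.035,"z":0,"rx":0,"ry":0,"rz":0},
    {"x":0.02,"y":0.035,"z":0,"rx":0,"ry":0,"rz":0},
    {"x":0.015,"y":0.03,"z":0,"rx":0,"ry":0,"rz":0},
    {"x":0.006,"y":0.038,"z":0,"rx":0,"ry":0,"rz":0},
    {"x":0,"y":0,"z":0,"rx":0,"ry":0,"rz":0},
    {"x":0,"y":0,"z":0,"rx":0,"ry":0,"rz":0},
    {"x":0,"y":0,"z":0,"rx":0,"ry":0,"rz":0}
  ],
  "hand": 0,
  "grip_force": 10
}}

```text
clock: 2.9
position: [525.0, -140.6, 292.6]
tcp_rot: [0.0, 0.707, -0.001, 0.707]
contact_force: [-0.2, 0.5, 0.5]
width: 0.8
```

```bash
python3 - <<'E'
from h import *
o=r.get_obs();print(o["position"],o["width"],o["contact_force"],o["joints"].round(2),R.from_quat(o["tcp_rot"]).as_matrix().round(3))
p,d,W=cloud("wrist");save("w1",p)
hsv=cv2.cvtColor(p,cv2.COLOR_RGB2HSV);H,S,V=[hsv[...,i].astype(int) for i in range(3)]
Z=W[...,2];ves=(Z>130)&(Z<155)
for k,a in {"g":ves&(S>90)&(abs(H-65)<22),"b":ves&(S>90)&(abs(H-112)<15),"r":ves&(S>110)&((H<8)|(H>172))}.items():
    if a.any():
        q=W[a];zt=np.percentile(q[:,2],90);t=q[q[:,2]>zt-4]
        print(k,a.sum(),np.argwhere(a).mean(0).round(),zt,((t.max(0)+t.min(0))/2).round(1),t.mean(0).round(1),np.ptp(t,0).round())
E
```

```text
[ 524.99572175 -140.64840936  292.55924456] 0.7858313884501876 [-0.18984985  0.51460137  0.53226159] [ 0.51  0.42 -0.43  1.63  0.19  1.13  0.03] [[-0.     0.002  1.   ]
 [-0.001  1.    -0.002]
 [-1.    -0.001 -0.   ]]
g 356 [193. 322.] 141.1234881933313 [ 526.1 -138.2  139.7] [ 525.9 -138.2  140.2] [23. 22.  5.]
```

View pics/w1.png

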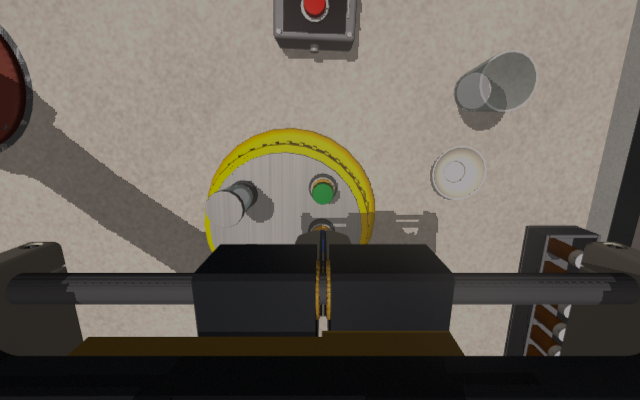

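The wrist view shows the green cap at (322,193), on its own and well clear of the tube. Its measured position (526,-138) matches the other two cameras. I'll go down to about 10 mm above it.

>>> {"method": "apply_moves", "body": {
  "series": [
    {"x":0.001,"y":0.002,"z":-0.03,"rx":0,"ry":0,"rz":0},
    {"x":0,"y":0,"z":-0.03,"rx":0,"ry":0,"rz":0},
    {"x":0,"y":0,"z":-0.03,"rx":0,"ry":0,"rz":0},
    {"x":0,"y":0,"z":-0.025,"rx":0,"ry":0,"rz":0},
    {"x":0,"y":0,"z":-0.014,"rx":0,"ry":0,"rz":0},
    {"x":0,"y":0,"z":0,"rx":0,"ry":0,"rz":0},
    {"x":0,"y":0,"z":0,"rx":0,"ry":0,"rz":0},
    {"x":0,"y":0,"z":0,"rx":0,"ry":0,"rz":0}
  ]
}}

```text
clock: 3.75
position: [527.1, -137.7, 164.8]
tcp_rot: [0.0, 0.706, -0.0, 0.708]
contact_force: [-0.4, 0.2, -0.4]
width: 0.4
```

```bash
python3 - <<'E'
from h import *
print(r.get_obs()["position"],r.get_obs()["contact_force"])
p,d,W=cloud("side");q,_,_=cloud("scene")
save("c1",np.hstack([cv2.resize(p[110:220,300:430],(390,330),interpolation=2),cv2.resize(q[130:260,180:310],(390,330),interpolation=2)]))
E
```

```text
[ 527.10794763 -137.74809979  164.75396049] [-0.38028339  0.19561378 -0.36348155]
```

View pics/c1.png

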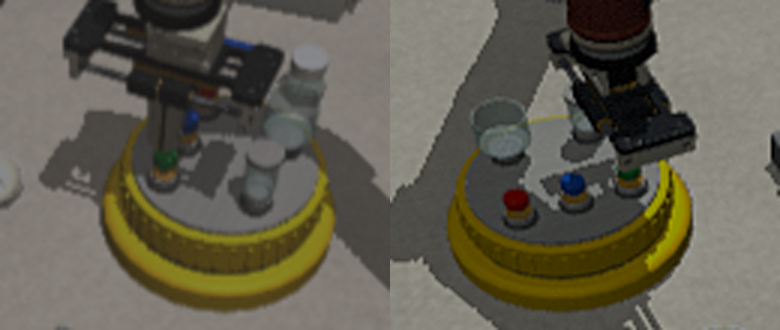

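Both views show the closed fingertips just above the green cap, clear of the blue cap and the glass. I'll press slowly.

>>> {"method": "apply_moves", "body": {
  "series": [
    {"x":0,"y":0,"z":-0.004,"rx":0,"ry":0,"rz":0},
    {"x":0,"y":0,"z":-0.004,"rx":0,"ry":0,"rz":0},
    {"x":0,"y":0,"z":-0.002,"rx":0,"ry":0,"rz":0},
    {"x":0,"y":0,"z":-0.002,"rx":0,"ry":0,"rz":0},
    {"x":0,"y":0,"z":-0.002,"rx":0,"ry":0,"rz":0},
    {"x":0,"y":0,"z":-0.001,"rx":0,"ry":0,"rz":0},
    {"x":0,"y":0,"z":0,"rx":0,"ry":0,"rz":0},
    {"x":0,"y":0,"z":0,"rx":0,"ry":0,"rz":0}
  ]
}}

```text
clock: 4.65
position: [526.1, -137.0, 148.7]
tcp_rot: [-0.0, 0.707, 0.0, 0.707]
contact_force: [-3.1, 0.0, 3.5]
width: 0.2
```

>>> {"method": "apply_moves", "body": {
  "series": [
    {"x":0,"y":0,"z":-0.002,"rx":0,"ry":0,"rz":0},
    {"x":0,"y":0,"z":-0.0015,"rx":0,"ry":0,"rz":0},
    {"x":0,"y":0,"z":0,"rx":0,"ry":0,"rz":0},
    {"x":0,"y":0,"z":0,"rx":0,"ry":0,"rz":0}
  ]
}}

```text
clock: 5.05
position: [526.2, -137.0, 145.2]
tcp_rot: [-0.0, 0.707, 0.0, 0.707]
contact_force: [-2.5, 0.4, 4.8]
width: 0.4
```

```bash
python3 - <<'E'
from h import *
for i in range(3):
    p,d,W=cloud("side");o=r.get_obs()
    print(o["position"].round(1),o["contact_force"].round(2))
E
```

```text
[ 526.2 -137.   145.2] [-2.8   0.35  5.14]
[ 526.2 -137.   145.2] [-3.17 -0.2   4.75]
[ 526.2 -137.   145.2] [-3.18 -0.03  4.54]
```

Force of about 4.8 N and tip height both put the plunger about 7.6 mm down. I'll go a touch deeper for margin and hold for two seconds.

>>> {"method": "apply_moves", "body": {
  "series": [
    {"x":0,"y":0,"z":-0.0007,"rx":0,"ry":0,"rz":0},
    {"x":0,"y":0,"z":0,"rx":0,"ry":0,"rz":0},
    {"x":0,"y":0,"z":0,"rx":0,"ry":0,"rz":0},
    {"x":0,"y":0,"z":0,"rx":0,"ry":0,"rz":0},
    {"x":0,"y":0,"z":0,"rx":0,"ry":0,"rz":0},
    {"x":0,"y":0,"z":0,"rx":0,"ry":0,"rz":0},
    {"x":0,"y":0,"z":0,"rx":0,"ry":0,"rz":0},
    {"x":0,"y":0,"z":0,"rx":0,"ry":0,"rz":0},
    {"x":0,"y":0,"z":0,"rx":0,"ry":0,"rz":0},
    {"x":0,"y":0,"z":0,"rx":0,"ry":0,"rz":0},
    {"x":0,"y":0,"z":0,"rx":0,"ry":0,"rz":0},
    {"x":0,"y":0,"z":0,"rx":0,"ry":0,"rz":0},
    {"x":0,"y":0,"z":0,"rx":0,"ry":0,"rz":0},
    {"x":0,"y":0,"z":0,"rx":0,"ry":0,"rz":0},
    {"x":0,"y":0,"z":0,"rx":0,"ry":0,"rz":0},
    {"x":0,"y":0,"z":0,"rx":0,"ry":0,"rz":0},
    {"x":0,"y":0,"z":0,"rx":0,"ry":0,"rz":0},
    {"x":0,"y":0,"z":0,"rx":0,"ry":0,"rz":0},
    {"x":0,"y":0,"z":0,"rx":0,"ry":0,"rz":0}
  ]
}}

```text
clock: 7.1
position: [526.2, -137.0, 144.5]
tcp_rot: [-0.0, 0.707, 0.0, 0.707]
contact_force: [-2.1, -0.4, 5.0]
width: 0.1
```

```bash
python3 - <<'E'
from h import *
for i in range(2):
    p,d,W=cloud("side");o=r.get_obs()
    print(o["position"].round(1),o["contact_force"].round(2))
save("c2",cv2.resize(p[120:200,310:410],(800,600),interpolation=2))
E
```

```text
[ 526.2 -137.   144.5] [-2.57 -0.65  5.03]
[ 526.2 -137.   144.5] [-2.62  0.39  5.53]
```

View pics/c2.png

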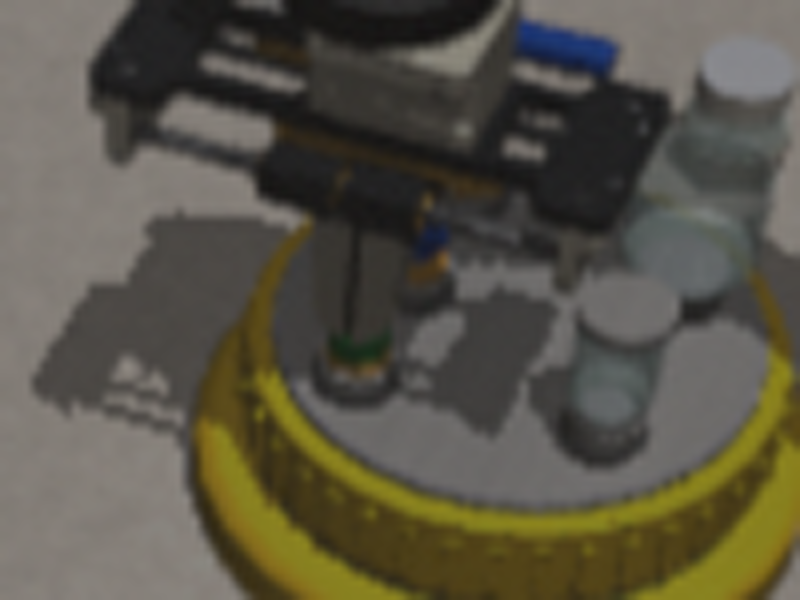

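The crop shows the fingertips at (350,330) on the green cap, pushed down close to the barrel. The blue cap at (432,240) is free. It has been held for over 2 s, so I release and move to above the white key.

>>> {"method": "apply_moves", "body": {
  "series": [
    {"x":0,"y":0,"z":0.004,"rx":0,"ry":0,"rz":0},
    {"x":0,"y":0,"z":0.006,"rx":0,"ry":0,"rz":0},
    {"x":0,"y":0,"z":0.01,"rx":0,"ry":0,"rz":0},
    {"x":0,"y":0,"z":0.01,"rx":0,"ry":0,"rz":0},
    {"x":0,"y":0,"z":0.02,"rx":0,"ry":0,"rz":0},
    {"x":0,"y":0,"z":0.03,"rx":0,"ry":0,"rz":0},
    {"x":0,"y":0.02,"z":0,"rx":0,"ry":0,"rz":0},
    {"x":0,"y":0.035,"z":0,"rx":0,"ry":0,"rz":0},
    {"x":0,"y":0.035,"z":0,"rx":0,"ry":0,"rz":0},
    {"x":-0.006,"y":0.035,"z":0,"rx":0,"ry":0,"rz":0},
    {"x":0,"y":0.035,"z":0,"rx":0,"ry":0,"rz":0},
    {"x":0,"y":0.035,"z":0,"rx":0,"ry":0,"rz":0},
    {"x":0,"y":0.035,"z":0,"rx":0,"ry":0,"rz":0},
    {"x":0,"y":0.022,"z":0,"rx":0,"ry":0,"rz":0},
    {"x":0,"y":0.01,"z":0,"rx":0,"ry":0,"rz":0},
    {"x":0,"y":0,"z":0,"rx":0,"ry":0,"rz":0},
    {"x":0,"y":0,"z":0,"rx":0,"ry":0,"rz":0},
    {"x":0,"y":0,"z":0,"rx":0,"ry":0,"rz":0}
  ]
}}

```text
clock: 9.0
position: [520.7, 122.8, 224.4]
tcp_rot: [0.001, 0.707, -0.001, 0.707]
contact_force: [-0.0, 0.4, -0.1]
width: 0.5
```

```bash
python3 - <<'E'
from h import *
o=r.get_obs();print(o["position"],o["contact_force"],o["joints"].round(2))
p,d,W=cloud("wrist");save("w2",p)
hsv=cv2.cvtColor(p,cv2.COLOR_RGB2HSV);H,S,V=[hsv[...,i].astype(int) for i in range(3)]
X,Y,Z=[W[...,i] for i in range(3)];b=(Z>58)&(Z<80)&(abs(X-519)<60)&(abs(Y-125)<110)
for k,a in {"W":b&(S<60)&(V>120),"Y":b&(S>110)&(abs(H-28)<8),"R":b&(S>110)&((H<8)|(H>172))}.items():
    if a.any():
        q=W[a];print(k,a.sum(),np.argwhere(a).mean(0).round(),((q.max(0)+q.min(0))/2).round(1),q.mean(0).round(1),np.ptp(q,0).round())
p,d,W=cloud("side")
hsv=cv2.cvtColor(p,cv2.COLOR_RGB2HSV);H,S=hsv[...,0].astype(int),hsv[...,1]
a=(abs(W[...,0]-523)<25)&(abs(W[...,1]+138)<25)&(W[...,2]>115)&(S>90)&(abs(H-65)<22)
print("green ztop",np.percentile(W[a][:,2],95))
E
```

```text
[520.72258493 122.8208343  224.3703163 ] [-0.00706308  0.42119548 -0.13064921] [ 0.02  0.48 -0.44  1.76  0.24  0.96 -0.52]
W 474 [187. 320.] [520.6 138.6  63.5] [519.1 130.3  65.9] [ 32. 117.  11.]
Y 465 [139. 322.] [522.  181.7  67.1] [522.  181.8  67.1] [24. 25.  5.]
R 40 [230. 320.] [517.2  81.   62.9] [518.7  81.1  63.4] [15.  4. 10.]
green ztop 142.09085748617773
```

View pics/w2.png

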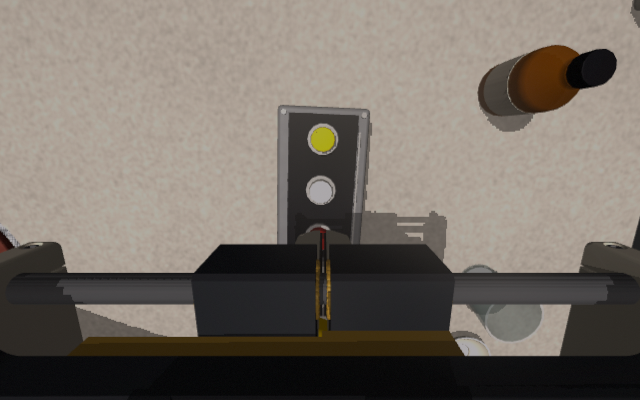

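The wrist view shows the white key at (320,190) between yellow (322,139) and the half-hidden red. It lies at (520,126), and green is back at its original height. I'll go down to about 10 mm above white.

>>> {"method": "apply_moves", "body": {
  "series": [
    {"x":0,"y":0.003,"z":-0.03,"rx":0,"ry":0,"rz":0},
    {"x":-0.0005,"y":0,"z":-0.03,"rx":0,"ry":0,"rz":0},
    {"x":0,"y":0,"z":-0.03,"rx":0,"ry":0,"rz":0},
    {"x":0,"y":0,"z":-0.025,"rx":0,"ry":0,"rz":0},
    {"x":0,"y":0,"z":-0.015,"rx":0,"ry":0,"rz":0},
    {"x":0,"y":0,"z":0,"rx":0,"ry":0,"rz":0},
    {"x":0,"y":0,"z":0,"rx":0,"ry":0,"rz":0},
    {"x":0,"y":0,"z":0,"rx":0,"ry":0,"rz":0}
  ]
}}

```text
clock: 9.9
position: [520.8, 128.0, 95.5]
tcp_rot: [0.0, 0.706, 0.0, 0.708]
contact_force: [0.6, -0.4, 0.7]
width: 0.4
```

```bash
python3 - <<'E'
from h import *
p,d,W=cloud("side");q,_,_=cloud("scene");print(r.get_obs()["position"])
save("c3",np.hstack([cv2.resize(p[200:300,260:360],(390,390),interpolation=2),cv2.resize(q[130:230,290:390],(390,390),interpolation=2)]))
E
```

```text
[520.62113421 128.08381787  95.55352799]
```

View pics/c3.png

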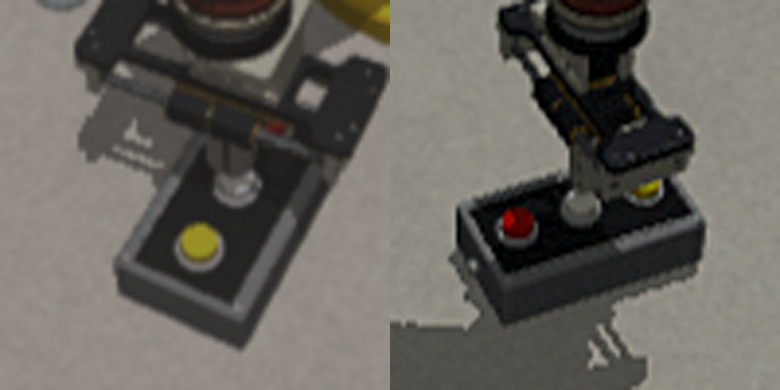

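The fingertips are just above the white key in both views. I'll correct y by -2 mm and press.

>>> {"method": "apply_moves", "body": {
  "series": [
    {"x":0,"y":-0.002,"z":-0.004,"rx":0,"ry":0,"rz":0},
    {"x":0,"y":0,"z":-0.004,"rx":0,"ry":0,"rz":0},
    {"x":0,"y":0,"z":-0.004,"rx":0,"ry":0,"rz":0},
    {"x":0,"y":0,"z":-0.003,"rx":0,"ry":0,"rz":0},
    {"x":0,"y":0,"z":-0.002,"rx":0,"ry":0,"rz":0},
    {"x":0,"y":0,"z":0,"rx":0,"ry":0,"rz":0},
    {"x":0,"y":0,"z":0,"rx":0,"ry":0,"rz":0}
  ]
}}

```text
clock: 10.7
position: [519.7, 125.9, 77.5]
tcp_rot: [-0.0, 0.707, 0.0, 0.707]
contact_force: [-1.0, -1.0, 2.5]
width: 0.3
```

About 2.3 mm down; 2.3 mm more to go.

>>> {"method": "apply_moves", "body": {
  "series": [
    {"x":0,"y":0,"z":-0.0013,"rx":0,"ry":0,"rz":0},
    {"x":0,"y":0,"z":-0.001,"rx":0,"ry":0,"rz":0},
    {"x":0,"y":0,"z":0,"rx":0,"ry":0,"rz":0},
    {"x":0,"y":0,"z":0,"rx":0,"ry":0,"rz":0},
    {"x":0,"y":0,"z":0,"rx":0,"ry":0,"rz":0},
    {"x":0,"y":0,"z":0,"rx":0,"ry":0,"rz":0}
  ]
}}

```text
clock: 11.3
position: [519.7, 125.9, 75.2]
tcp_rot: [-0.0, 0.707, 0.0, 0.707]
contact_force: [-2.2, -1.7, 4.5]
width: 0.6
```

```bash
python3 - <<'E'
from h import *
for i in range(3):
    r.read_camera("side");o=r.get_obs();print(o["position"].round(1),o["contact_force"].round(2))
E
```

```text
[519.7 125.9  75.1] [-1.77 -1.87  3.33]
[519.7 125.9  75.1] [-1.52 -1.3   4.34]
[519.7 125.9  75.1] [-1.93 -1.49  3.34]
```

Force and height both say about 4.5 mm. I'll add a touch, hold, then release and draw away.

>>> {"method": "apply_moves", "body": {
  "series": [
    {"x":0,"y":0,"z":-0.0005,"rx":0,"ry":0,"rz":0},
    {"x":0,"y":0,"z":0,"rx":0,"ry":0,"rz":0},
    {"x":0,"y":0,"z":0,"rx":0,"ry":0,"rz":0},
    {"x":0,"y":0,"z":0,"rx":0,"ry":0,"rz":0},
    {"x":0,"y":0,"z":0.004,"rx":0,"ry":0,"rz":0},
    {"x":0,"y":0,"z":0.006,"rx":0,"ry":0,"rz":0},
    {"x":0,"y":0,"z":0.01,"rx":0,"ry":0,"rz":0},
    {"x":0,"y":0,"z":0.02,"rx":0,"ry":0,"rz":0},
    {"x":0,"y":0,"z":0.03,"rx":0,"ry":0,"rz":0},
    {"x":0,"y":0,"z":0.03,"rx":0,"ry":0,"rz":0},
    {"x":0,"y":0,"z":0.03,"rx":0,"ry":0,"rz":0},
    {"x":0,"y":0,"z":0.03,"rx":0,"ry":0,"rz":0},
    {"x":0,"y":0,"z":0.02,"rx":0,"ry":0,"rz":0},
    {"x":0,"y":0,"z":0.01,"rx":0,"ry":0,"rz":0},
    {"x":0,"y":0,"z":0,"rx":0,"ry":0,"rz":0},
    {"x":0,"y":0,"z":0,"rx":0,"ry":0,"rz":0},
    {"x":0,"y":0,"z":0,"rx":0,"ry":0,"rz":0}
  ]
}}

```text
clock: 13.15
position: [519.2, 125.7, 263.3]
tcp_rot: [-0.0, 0.708, -0.0, 0.706]
contact_force: [0.2, -0.5, 0.6]
width: 0.4
```

```bash
python3 - <<'E'
from h import *
o=r.get_obs();print(o["position"].round(1),o["contact_force"].round(2),abs(o["qvel"]).max())
p,d,W=cloud("side");save("side_end",p)
a=cv2.imread("pics/side.png")[...,::-1]
for k,(x,y,l) in {"g":(522,-138,120),"b":(519,-193,120),"r":(518,-250,120),"W":(516,125,58),"Y":(517,182,58),"R":(513,70,58)}.items():
    m=(np.hypot(W[...,0]-x,W[...,1]-y)<16)&(W[...,2]>l)&(W[...,2]<l+40)
    print(k,np.percentile(W[m][:,2],90).round(1) if m.any() else None)
E
```

```text
[519.2 125.7 263.3] [ 0.19 -0.51  0.64] 0.005231802942852894
g 141.2
b 140.1
r 141.2
W 67.7
Y 68.1
R 68.0
```

View pics/side_end.png

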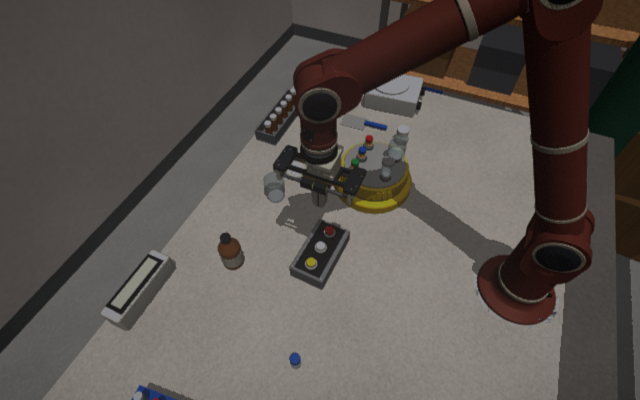

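The end view shows all the keys and caps up and the hand clear above the box. The bottle (231,252), beaker (274,188), vial (295,359) and spatula are where they were. The dish is hidden behind the gripper.

```bash
python3 -c "
from plant import r
print(r.hand_in())"
```

```text
the job is handed in; nothing more can be done
None
```

I pressed the green vent plunger, then the white acknowledge key, drew the hand away and handed the job in at about 13 s. The interface gives no verdict.

- **Green vent plunger:** pressed about 8.5 mm down at about 5 N and held for about 2 s. It sprang back to its original height before I went to the key.
- **White key:** pressed about 5 mm down at about 4 N, then released.
- **Last checks:** all six caps and keys measured up, at their starting heights. The arm was still, with no contact beyond sensor noise. In the side picture, the bottle, beaker, vial and spatula were where they started.
- **Not confirmed:**
  - The dish and jar were not checked in that picture; the gripper hid the dish. The hand never came near either.
  - The plunger and key travel were worked out from force and tip height, not read directly.
- **Disagreements:**
  - The networks mislabelled some things, such as the alarm box as the vessel, so I located the caps and keys by colour and depth instead.
  - The scene and side cameras differed by up to 9 mm in x. I used their mean and confirmed it with the wrist camera.

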